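Isolate the lap and hold the brass pillar hole-up

TASK

The flat lap has stopped but is still live: turn its isolator handle fully to off before you touch the work. Then take the square brass pillar off the lap plate - one of its two ends has a blind hole, so find that end by feel or by looking - and turn the pillar so that the hole faces straight up. Finish while still holding it in the gripper, upright and still, a hand's breadth or more above the level of the lap plate, with everything else on the lap and the bench left where it lies.

Things in the scene. Friction and masses are not known exactly. Their poses are not given: they have to be found in the camera images.
- pillar: square brass pillar, 32 x 32 mm in section, 60 mm long, about 0.46 kg, lying on a long side on the lap plate, in any direction. One end has a blind hole, 16 mm across, 38 mm deep, in the middle of its face; the other end is closed. Origin: middle of the bar (16 mm above the plate as it lies). x runs along the bar, pointing out of the hole; z is up at the start.
- pillar_mouth (a point): the centre of the hole's mouth, in the pillar's end face, 30 mm from its middle
- lap: bench flat lap, fixed: grey housing 320 mm deep (x), 445 mm wide (y), 70 mm high; on it a round plate, 250 mm across, its flat top 95 mm above the bench, which stands still and does not turn; round it a black drip pan, 300 mm across, rim 86 mm above the bench. Origin: on the bench below the plate's centre. Beyond the pan on its right (-y): the control deck with the isolator.
- isolator (a joint): angle of the lap's rotary isolator handle: 0 = on, 1.571 = off (end stops). It grows counter-clockwise seen from above: turn it a quarter turn counter-clockwise to switch off. An over-centre spring (up to 0.1 N m) snaps it to the nearer stop, once past the middle and let go.
- isolator_grip (a point): the point to grip on the isolator handle: on its vertical turning axis, 96 mm above the bench. The handle is a black bar, 50 mm long, 12 mm wide, 24 mm high, its top 107 mm above the bench; x runs along the bar towards its marked end and turns with it, z is up. A fixed speed dial (92 mm above the bench) stands 108 mm beyond it.
- brass_ring: a brass ring, 34 mm across, 10 mm high, lying on the lap plate beside the pillar; origin: centre of its underside; to be left alone
- caliper: a spring outside caliper lying flat on the bench, 170 mm long, 100 mm wide, 11 mm high; origin: at its pivot, on the bench; x towards its jaws; to be left alone
- brass_cone: a small turned brass cone standing on the bench, 28 mm across, 34 mm high; origin: centre of its base; to be left alone
- brass_collar: a brass disc standing on the bench, 40 mm across, 18 mm high; origin: centre of its base; to be left alone
- straightedge: a brass straightedge lying flat, 200 x 25 x 4 mm; origin: centre of its underside; to be left alone
- screwdriver: a screwdriver lying on the bench, 170 mm long; origin near its middle; to be left alone
- pliers: pliers lying on the bench, 130 mm long, 12 mm high; origin: below the joint; to be left alone
There are look-alikes about, which are no part of the job. Leave any blue or red look-alike of the pillar alone.

How it is judged:
On the way, in this order (a step that is already met when the one before it is completed fails the run):
1. the isolator handle stands at off (value of joint isolator above 1.42 rad), for 0.2 s.
2. the pillar is lifted off the lap plate in the gripper (height (world z) of pillar above 0.15 m and contact force between the fingers and pillar above 2 N and contact force between pillar and lap below 0.1 N), for 0.2 s.
At the end, for the whole second after the job is handed in: Isolator within 0.15 rad of off; pillar in the fingers (over 2 N), still, hole up within 12 degrees of vertical, its middle over 190 mm above the bench (lower end 65 mm clear of the plate), not touching the lap; every other loose thing within 20 mm of where it lay (value of joint isolator above 1.42 rad and angle between pillar's own x axis and vertical below 0.21 rad and height (world z) of pillar above 0.19 m and contact force between the fingers and pillar above 2 N and contact force between pillar and lap below 0.1 N and linear speed of pillar below 0.03 m/s and angular speed of pillar below 0.2 rad/s and distance of each of brass_ring, caliper, brass_cone, brass_collar, straightedge, screwdriver, pliers from where it was at the start of the episode below 0.02 m); the arm keeps its last pose, push and grip.
It fails at once if the pillar is moved while the isolator is not yet at off (value of joint isolator below 1.2 rad and distance of pillar from where it was at the start of the episode above 0.015 m).
It fails at once if another loose thing is knocked more than 40 mm away (distance of any of brass_ring, caliper, brass_cone, brass_collar, straightedge, screwdriver, pliers from where it was at the start of the episode above 0.04 m).
It also fails if it takes over 48 s, if anything falls off the work surface, if the arm or the gripper's body presses on something with over 40 N, if the wrist force passes 120 N, or if a joint passes its speed limit or range.

ROBOT

A 7-joint arm with a two-finger parallel gripper is mounted at the origin on the work surface. World frame = base frame: x ahead of the robot, y to its left, z up, the work surface at z = 0. Lengths are in m, angles in rad, forces in N, time in s.
With the tool pointing down it reaches from about 0.425 to 0.875 m from the base axis. Payload 8.4 kg.
Tool frame: the origin (TCP) lies at the very end of the fingers, on their centre line; the grasp point (between the pads) lies 19 mm behind it (ctrl.grasp_offset is the distance from the TCP to the grasp point, in m); z points along the fingers, y is the line along which they close (so a half turn about z gives the same grasp; the last joint's range is limited). The gripper opens to 87 mm and grips with 3 to 60 N. Pads are 19 mm wide; open, the fingers measure 117 mm over their backs; the gripper's body (75 mm by 190 mm) begins 51 mm behind the grasp point.
Start: joints at [1.233, 0.333, 0.04, 1.465, -0.013, 1.343, -0.059], TCP at [0.154, -0.632, 0.223] pointing down, gripper open.
Joint ranges: [-2.58, 2.58], [-0.38, 2.09], [-1.3, 1.39], [0.25, 2.4], [-1.5, 4.64], [0.08, 2.09], [-2.65, 2.65]. Speed limits (rad/s): [2.22, 2.22, 2.79, 2.79, 3.14, 3.14, 3.14].

INTERFACE

Orientations are given as a unit quaternion [x, y, z, w].
In Python, from station import ctrl gives the robot as it stands. The module is installed in compiled form; this text tells all that it offers.
- The arm moves only by the tool step_arm, never from a script. Its argument "motion" is one flat list of numbers, 7 for each row, row after row: the closure, from 0 (fully open) to 1 (shut), then the shift along the tool's x, y, z scaled (see below), then the turn, a rotation vector about the tool's x, y, z scaled (see below). In form: [hand, dx, dy, dz, ax, ay, az, hand, dx, dy, dz, ax, ay, az, ...]. A call has 1 to 20 rows; each row is the pose to reach, as a shift and turn from the pose commanded when the call began, along the tool's axes at that moment; what a row does not reach only later rows make up. The controller multiplies each number of a shift by 0.5 m and each number of a turn by 0.5 rad. A row lasts 1/8 s, in which the tool goes at most 62.5 mm and 10.7 degrees, less where a joint would pass 70% of its speed; a pose out of reach is approached as far as the arm can. A call with a number of a shift or a turn outside -1 to 1 is refused whole. A call with a gripper value outside its range is refused whole. The fingers move at their own pace and stop on an object; "force" is the grip in N (left out, the last holds). Time passes only in rows, so rows that repeat a pose let the fingers close. It gives the time, the measured TCP pose, the force, the opening and the grip force at its end, in the units of the state.
- ctrl.sense(): the state, without advancing time (a new reading comes with each control period).
- ctrl.camera(name): name is "scene" or "top" or "wrist"; returns a dict with "frame" (400x640x3 uint8, blue, green, red), "fov_y" (degrees; the focal length in pixels is half the picture's height over the tangent of half this angle, whatever the lens; pixels are square), "cx", "cy" (the principal point, pixels), "k1" (the pictures are not rectified: a ray, as slopes to the right and down, at radius r is drawn at 1 + k1 r^2 times it, then the intrinsics apply), "R" (3x3) and "t" (3): a world point X has camera coordinates R X + t. Camera axes: x right, y down, z forward; pixel columns grow to the right and rows downward; lengths in m; the calibration is good to about 2 mm. A picture is of the moment at which its call begins. There is no depth.
- ctrl.close_job(): hands the job in; it is judged then, once.
The state is a dict: "time_s": time; "joint_positions": joint angles; "joint_vel": joint speeds; "tau": joint torques, N m; "ee_pos": TCP position; "ee_rot": TCP orientation; "ft_force": force on the tool from outside, world axes, zero at the start; "torque": the same for the moment, N m; "opening": finger opening in m; "grip_force": force on a finger pad.
Only numpy, scipy, OpenCV 4.12 (cv2) and the standard library are available. Lean on these libraries where they do the work, as an engineer would, in place of code of your own. Each camera call takes 0.05 s, during which the arm holds its last target. There are 200 camera calls.

## Working session

There is one attempt and no reset: what is moved stays moved. The work goes in short steps, Python scripts to look and compute and a tool call to move; the robot and the scene stay as the last step left them, time stands still between calls to the robot, and variables do not carry over. Pictures are saved under pics/ and viewed, at most 10 in all, crops included, and the job is handed in when it is done.

Besides the shell and the picture viewer there is one more tool, called after ">>>" in YAML: its name, and indented under it one key for each argument. step_arm: Moves the arm, as the interface text tells. Shifts and turns lie within -1 to 1; 1 stands for 0.5 m of shift or 0.5 rad of turn. Its arguments: {"type":"object","properties":{"motion":{"type":"array"},"force":{"type":"number"}},"required":["motion"]}

```bash
mkdir -p pics
cat > h.py <<'E'
import numpy as np, cv2
from station import ctrl
from scipy.spatial.transform import Rotation as Ro
def K(c):
    f=200/np.tan(np.radians(c["fov_y"])/2); return f
def ray(c,u,v):
    f=K(c); d=np.array([(u-c["cx"])/f,(v-c["cy"])/f]); s=d.copy()
    for _ in range(30): s=d/(1+c["k1"]*(s@s))
    R=np.array(c["R"]); t=np.array(c["t"])
    return -R.T@t, R.T@np.array([s[0],s[1],1])
def at(c,u,v,z):
    o,d=ray(c,u,v); return o+d*(z-o[2])/d[2]
def proj(c,X):
    p=np.array(c["R"])@np.array(X)+np.array(c["t"]); s=p[:2]/p[2]; s=s*(1+c["k1"]*(s@s))
    return s*K(c)+[c["cx"],c["cy"]]
def rel(pos,Rm,force=None):
    "shift & turn (units) from measured pose to target"
    s=ctrl.sense(); R0=Ro.from_quat(s["ee_rot"])
    return np.round(R0.inv().apply(np.array(pos)-s["ee_pos"])/.5,3), np.round((R0.inv()*Rm).as_rotvec()/.5,3)
E
python3 - <<'E'
from h import *
import pickle
a={n:ctrl.camera(n) for n in("scene","top")}
pickle.dump(a,open("a.pkl","wb"))
for n,c in a.items(): cv2.imwrite(f"pics/{n}0.png",c["frame"]); print(n,c["fov_y"],c["k1"],-np.array(c["R"]).T@c["t"])
print(ctrl.sense(),ctrl.grasp_offset)
E
```

```text
scene 51.97465933850537 -0.03473283192305336 [ 1.36946132 -0.10779526  1.04028765]
top 46.63057656588238 0.016990035853236225 [0.44759865 0.02160092 1.82086011]
{'time_s': 0.1, 'joint_positions': array([ 1.23279403,  0.33386913,  0.03986623,  1.46618019, -0.01339943,
        1.34326443, -0.05845879]), 'joint_vel': array([ 0.00137044,  0.00045799,  0.00037916, -0.00273188, -0.00047894,
        0.00011119,  0.0002037 ]), 'tau': array([ 3.66822991e-03, -6.57819557e+01,  1.33947585e+00, -4.04707575e+01,
       -5.98651660e-02,  4.09948686e-02,  1.62335364e-04]), 'ee_pos': array([ 0.15363245, -0.63115867,  0.22173072]), 'ee_rot': array([ 9.92877951e-01,  1.19133727e-01, -1.34385389e-04, -7.15099583e-04]), 'ft_force': array([-1.00586959, -0.52994507, -0.76213063]), 'torque': array([-0.02969545,  0.03079742,  0.03476794]), 'grip_force': 0.0, 'opening': 0.08684909040452982} 0.0187
```

View pics/top0.png

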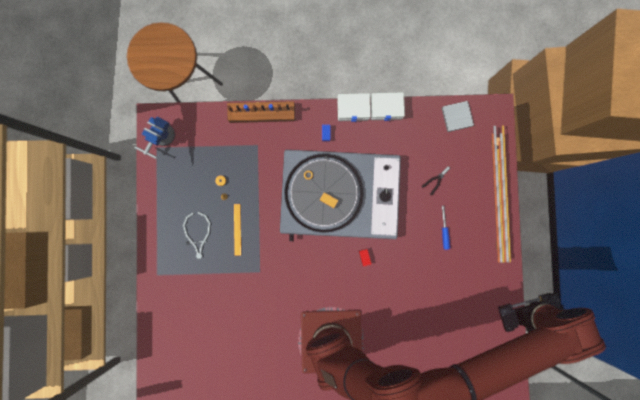

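View pics/scene0.png

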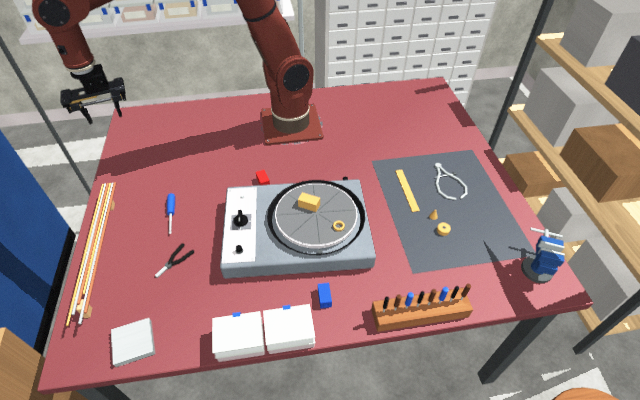

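Run:
```python
from h import *
import pickle
a=pickle.load(open("a.pkl","rb"))
t=cv2.resize(a["top"]["frame"][145:245,270:410],None,fx=5.6,fy=5.6,interpolation=cv2.INTER_CUBIC)[:,:784]
s=cv2.resize(a["scene"]["frame"][170:280,215:385],None,fx=4.6,fy=4.6,interpolation=cv2.INTER_CUBIC)
cv2.imwrite("pics/tc.png",t);cv2.imwrite("pics/sc.png",s)
c=a["top"];s=a["scene"]
for n,u,v,z in[("iso",385,196,.107),("dial",387,168,.092),("pillar",329.5,199,.127),("ring",308,175,.105),("plate",323,192,.095)]: print(n,at(c,u,v,z))
for n,u,v,z in[("iso",240,213,.107),("pillar",309,200,.127),("ring",338,225,.105)]: print(n,at(s,u,v,z))
```

```text
iso [ 0.54416255 -0.2141308   0.107     ]
dial [ 0.64977779 -0.2273839   0.092     ]
pillar [ 0.5376404  -0.00822977  0.127     ]
ring [0.63022825 0.06865879 0.105     ]
plate [0.56612893 0.01468391 0.095     ]
iso [ 0.54172589 -0.21270308  0.107     ]
pillar [ 0.54116943 -0.00270339  0.127     ]
ring [0.63301071 0.06914131 0.105     ]
```

View pics/tc.png

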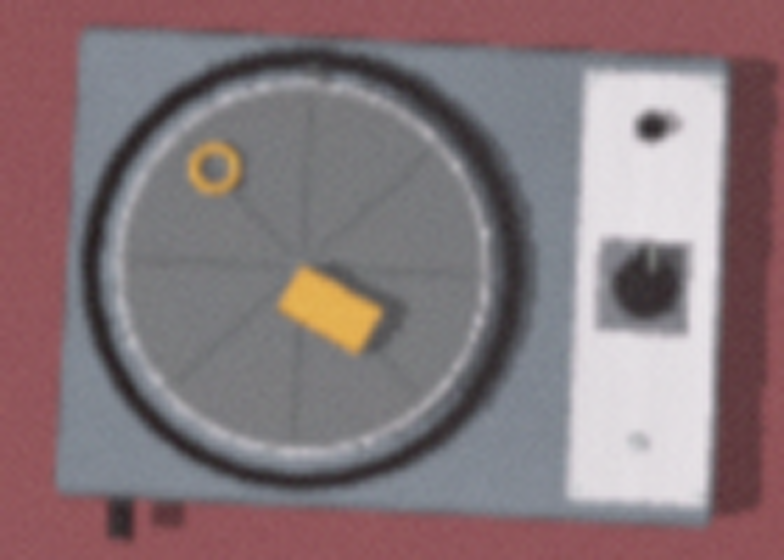

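View pics/sc.png

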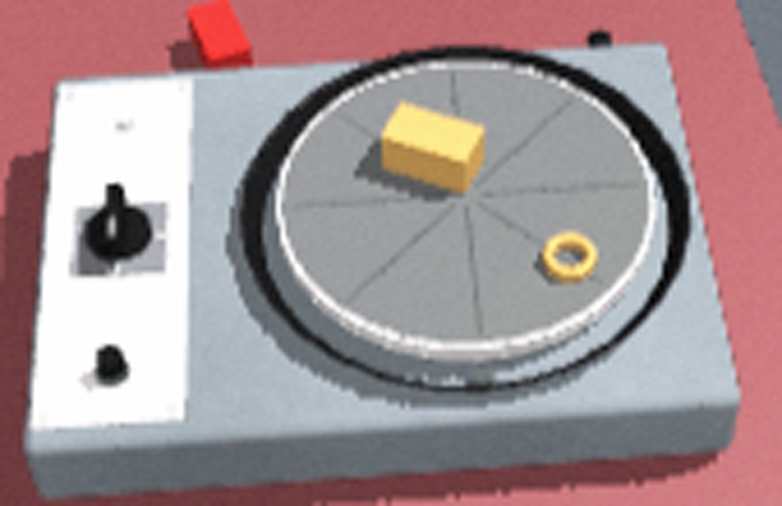

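The top crop shows the isolator at top px (385,196), with its mark pointing +x, and the dial at (387,168). The yellow pillar on the plate is at (329,199) and the ring at (308,175). The blue (326,132) and red (365,257) blocks off the lap are look-alikes. The brass one on the plate fits the description. The lap is yawed about −3°.

```bash
python3 - <<'E'
from h import *
def down(deg): # tool x at heading deg, z down
    return Ro.from_euler('z',deg,degrees=True)*Ro.from_euler('x',180,degrees=True)
print(rel([.543,-.213,.24],down(-2.8)))
E
cat >> h.py <<'E'
def down(deg): return Ro.from_euler('z',deg,degrees=True)*Ro.from_euler('x',180,degrees=True)
E
```

```text
(array([ 0.954, -0.628, -0.036]), array([-0.003,  0.001,  0.575]))
```

>>> step_arm:
  motion: [0,0.954,-0.628,-0.036,-0.003,0.001,0.575,0,0.954,-0.628,-0.036,-0.003,0.001,0.575,0,0.954,-0.628,-0.036,-0.003,0.001,0.575,0,0.954,-0.628,-0.036,-0.003,0.001,0.575,0,0.954,-0.628,-0.036,-0.003,0.001,0.575,0,0.954,-0.628,-0.036,-0.003,0.001,0.575,0,0.954,-0.628,-0.036,-0.003,0.001,0.575,0,0.954,-0.628,-0.036,-0.003,0.001,0.575,0,0.954,-0.628,-0.036,-0.003,0.001,0.575,0,0.954,-0.628,-0.036,-0.003,0.001,0.575,0,0.954,-0.628,-0.036,-0.003,0.001,0.575,0,0.954,-0.628,-0.036,-0.003,0.001,0.575]

```text
time_s: 1.6
ee_pos: [0.5418, -0.2155, 0.2403]
ee_rot: [1.0, -0.026, -0.0, 0.001]
ft_force: [-0.7, 0.4, -0.3]
opening: 0.087
grip_force: 0.0
```

Run:
```python
from h import *
import pickle
c=ctrl.camera("wrist"); pickle.dump(c,open("w1.pkl","wb")); cv2.imwrite("pics/w1.png",c["frame"])
s=ctrl.sense(); print(s["time_s"],s["ee_pos"],Ro.from_quat(s["ee_rot"]).as_matrix()[:,0],s["joint_positions"])
print(proj(c,[.543,-.213,.107]),-np.array(c["R"]).T@c["t"])
```

```text
1.65 [ 0.54177174 -0.21557853  0.24042046] [ 9.98667899e-01 -5.15986813e-02  5.87502860e-05] [ 0.56559267  0.20708481 -0.30781529  1.59444496  0.06589604  1.34952269
 -1.37291137]
[312.45043918 194.09643016] [ 0.62181384 -0.21871546  0.40162374]
```

View pics/w1.png

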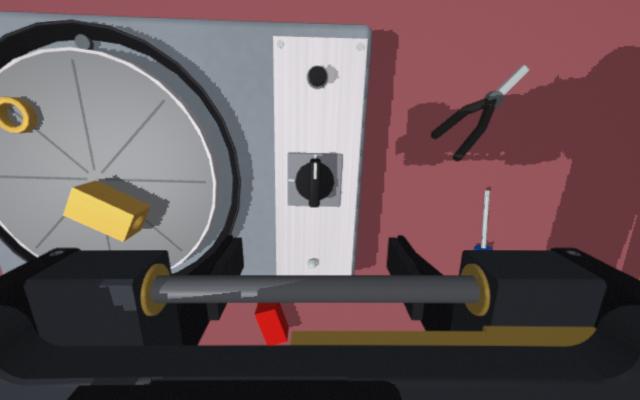

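The wrist view shows the isolator bar from (316,155) to (314,206), mark at the far end. The pillar is at lower left, with a dark hole at about (141,218) on its right (−y) end.

Run:
```python
from h import *
import pickle
c=pickle.load(open("w1.pkl","rb"))
cr=cv2.resize(c["frame"][145:250,50:170],None,fx=5.5,fy=5.5,interpolation=cv2.INTER_CUBIC); 
cr2=cv2.resize(c["frame"][140:215,280:350],None,fx=3,fy=3,interpolation=cv2.INTER_CUBIC); cr[:cr2.shape[0],-cr2.shape[1]:]=0
o=np.zeros((578,800,3),np.uint8); o[:,:578]=cr[:578,:578]; o[:225,590:800]=cr2; cv2.imwrite("pics/w1c.png",o)
for p in[(316,155),(314.5,206),(315,180)]: print(at(c,*p,.107))
```

```text
[ 0.58295942 -0.21867728  0.107     ]
[ 0.53002156 -0.21445059  0.107     ]
[ 0.5577047  -0.21639042  0.107     ]
```

View pics/w1c.png

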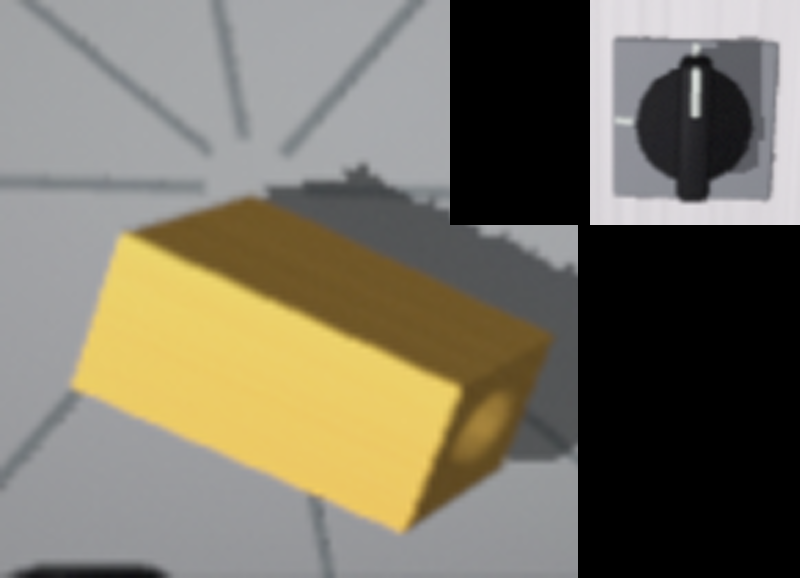

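Run:
```python
from h import *
import pickle
a=pickle.load(open("a.pkl","rb")); w=pickle.load(open("w1.pkl","rb")); T=a["top"];S=a["scene"]
cc=lambda x,y,k,u,v:((x+.5)/k-.5+u,(y+.5)/k-.5+v)
P=lambda n,c,uv,z: print(n,at(c,*uv,z).round(4))
P("iso top",T,cc(645,283,5.6,270,145),.083)
P("dial top",T,cc(652,125,5.6,270,145),.092)
P("iso scene far",S,cc(114,187,4.6,215,170),.107)
P("iso scene near",S,cc(122,243,4.6,215,170),.107)
P("dial scene",S,cc(110,350,4.6,215,170),.092)
P("iso w",w,(315,182.5),.107); P("dial w",w,(317,75),.092)
# pillar top corners
for q in[(300,265),(383,308),(362,356),(278,308)]: P("pil top",T,cc(*q,5.6,270,145),.127)
for q in[(404,103),(484,126),(470,160),(386,140)]: P("pil scn",S,cc(*q,4.6,215,170),.127)
for q in[(120,233),(462,385),(403,532),(72,388)]: P("pil w",w,cc(*q,5.5,50,145),.127)
# triangulate handle centre from scene+wrist+top
def tri(obs):
    A=np.zeros((3,3));b=np.zeros(3)
    for c,uv in obs:
        o,d=ray(c,*uv);d/=np.linalg.norm(d);M=np.eye(3)-np.outer(d,d);A+=M;b+=M@o
    return np.linalg.solve(A,b).round(4)
print("screen",tri([(w,(315,182.5)),(S,cc(118,215,4.6,215,170))]))
```

```text
iso top [ 0.5488 -0.2167  0.083 ]
dial top [ 0.654  -0.2239  0.092 ]
iso scene far [ 0.5304 -0.2141  0.107 ]
iso scene near [ 0.5791 -0.2107  0.107 ]
dial scene [ 0.6516 -0.223   0.092 ]
iso w [ 0.5551 -0.2163  0.107 ]
dial w [ 0.6577 -0.2235  0.092 ]
pil top [0.5642 0.0142 0.127 ]
pil top [ 0.5346 -0.0392  0.127 ]
pil top [ 0.5037 -0.0245  0.127 ]
pil top [0.5365 0.0293 0.127 ]
pil scn [ 0.505  -0.0177  0.127 ]
pil scn [0.5343 0.0315 0.127 ]
pil scn [0.5625 0.0176 0.127 ]
pil scn [ 0.5362 -0.0339  0.127 ]
pil w [0.5671 0.0139 0.127 ]
pil w [ 0.5367 -0.0378  0.127 ]
pil w [ 0.5092 -0.0208  0.127 ]
pil w [0.5397 0.0302 0.127 ]
screen [ 0.5545 -0.2144  0.1058]
```

>>> step_arm:
  motion: [0,0.022,0,0.2,0,0,0.02,0,0.022,0,0.25,0,0,0.02,0,0.022,0,0.312,0,0,0.02,0,0.022,0,0.312,0,0,0.02,0,0.022,0,0.312,0,0,0.02,1,0.022,0,0.312,0,0,0.02,1,0.022,0,0.312,0,0,0.02,1,0.022,0,0.312,0,0,0.02,1,0.022,0,0.312,0,0,0.02,1,0.022,0,0.312,0,0,0.02]
  force: 30

```text
time_s: 2.9
ee_pos: [0.554, -0.2143, 0.0846]
ee_rot: [1.0, -0.029, 0.0, 0.001]
ft_force: [-0.7, 0.5, 0.1]
opening: 0.045
grip_force: 0.0
```

>>> step_arm:
  motion: [1,0,0,0,0,0,0,1,0,0,0,0,0,0,1,0,0,0,0,0,0,1,0,0,0,0,0,0,1,0,0,0,0,0,0]

```text
time_s: 3.52
ee_pos: [0.554, -0.2158, 0.0846]
ee_rot: [1.0, -0.03, 0.001, 0.001]
ft_force: [0.7, -5.8, -2.2]
opening: 0.0116
grip_force: 30.0
```

>>> step_arm:
  motion: [1,0,0,0,0,0,-0.35,1,0,0,0,0,0,-0.7,1,0,0,0,0,0,-1,1,0,0,0,0,0,-1]

```text
time_s: 4.03
ee_pos: [0.5536, -0.2138, 0.0846]
ee_rot: [0.976, 0.218, -0.0, 0.0]
ft_force: [-3.6, 1.8, 2.9]
opening: 0.0117
grip_force: 30.0
```

>>> step_arm:
  motion: [1,0,0,0,0,0,-0.35,1,0,0,0,0,0,-0.7,1,0,0,0,0,0,-1,1,0,0,0,0,0,-1]

```text
time_s: 4.53
ee_pos: [0.5524, -0.2122, 0.0845]
ee_rot: [0.891, 0.453, -0.001, -0.001]
ft_force: [-10.1, 6.9, 10.4]
opening: 0.0116
grip_force: 30.0
```

>>> step_arm:
  motion: [1,0,0,0,0,0,-0.35,1,0,0,0,0,0,-0.7,1,0,0,0,0,0,-1,1,0,0,0,0,0,-1]

```text
time_s: 5.03
ee_pos: [0.5505, -0.2115, 0.0844]
ee_rot: [0.752, 0.66, -0.002, -0.003]
ft_force: [-19.7, 10.9, 17.8]
opening: 0.0115
grip_force: 30.0
```

>>> step_arm:
  motion: [1,0.005,-0.008,-0.003,0,0,-0.1,1,0.005,-0.008,-0.003,0,0,-0.2,1,0.005,-0.008,-0.003,0,0,-0.2,1,0.005,-0.008,-0.003,0,0,-0.2]

```text
time_s: 5.52
ee_pos: [0.5499, -0.2113, 0.0847]
ee_rot: [0.719, 0.695, -0.0, 0.0]
ft_force: [5.6, -2.3, -17.5]
opening: 0.012
grip_force: 30.0
```

Isolator handle turned about 91°. I'll release it and rise.

```bash
python3 -c "
from h import *;import pickle;s=ctrl.sense();pickle.dump(s,open('s2.pkl','wb'));print(s['joint_positions'])"
```

```text
[ 0.76044281  0.38064198 -0.56993515  1.75111341  0.23026901  1.07704537
  0.08000996]
```

>>> step_arm:
  motion: [0,0,0,0,0,0,0,0,0,0,0,0,0,0,0,0,0,0,0,0,0,0,0,0,-0.1,0,0,0,0,0,0,-0.2,0,0,0,0,0,0,-0.32,0,0,0.2,0,0,0,-0.32,0,0,0.4,0,0,0,-0.32,0,0,0.6,0,0,0,-0.32,0,0,0.9,0,0,0,-0.32,0,0,0.95]

```text
time_s: 6.78
ee_pos: [0.5504, -0.211, 0.2465]
ee_rot: [0.861, 0.508, 0.0, 0.001]
ft_force: [0.0, -0.8, 0.2]
opening: 0.0865
grip_force: 0.0
```

Run:
```python
from h import *
import pickle
t=ctrl.camera("top")
c=ctrl.camera("wrist"); cv2.imwrite("pics/w2.png",c["frame"]); pickle.dump(c,open("w2.pkl","wb"))
s=ctrl.sense(); pickle.dump(s,open('s3.pkl','wb')); print(s["time_s"],s["ee_pos"],s["ee_rot"],s["joint_positions"])
print(rel([.538,-.004,.24],down(60)))
```

```text
6.875 [ 0.55034259 -0.21102978  0.24632092] [ 8.60621960e-01  5.09243528e-01 -3.49564674e-05  9.32510976e-04] [ 0.74220885  0.24263851 -0.53845536  1.56127289  0.12747674  1.37129924
 -0.31067836]
(array([ 0.351, -0.221,  0.012]), array([0.003, 0.002, 0.043]))
```

View pics/w2.png

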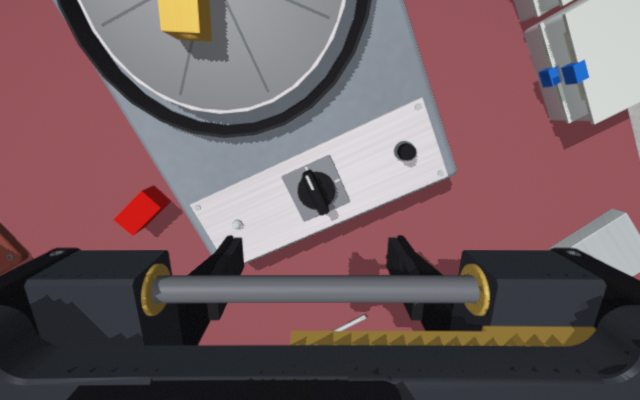

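The handle is now lying along lap y, mark toward the plate from (307,168) to (322,213). I'll check its angle numerically and fit the arm kinematics to plan the tilt.

```bash
cat > kin.py <<'E'
from h import *
import pickle
from scipy.optimize import least_squares
def fk(p,q):
    h,L1,L2,L3,o1,o7,y1,y2,y3=p[:9]
    Z=lambda a:Ro.from_euler('z',a); Y=lambda a:Ro.from_euler('y',a)
    R=Z(-q[0]+o1)*Y(q[1]); X=np.array([0,0,h])+Ro.from_euler('z',-q[0]+o1).apply([0,y1,0])
    R=R*Z(S[0]*q[2]); X=X+R.apply([0,y2,L1]); R=R*Y(q[3])*Z(S[1]*q[4]); X=X+R.apply([0,y3,L2])
    R=R*Y(q[5])*Z(S[2]*q[6]+o7); X=X+R.apply([0,0,L3]); return X,R
S=[-1,-1,-1]
E
python3 - <<'E'
import kin; from kin import *
w=pickle.load(open("w2.pkl","rb"))
v=at(w,307,168,.107)-at(w,322,213,.107); print("bar",np.degrees(np.arctan2(v[1],v[0])),np.linalg.norm(v))
d=at(w,404,151,.092)-at(w,318,190,.083); print("deck x",np.degrees(np.arctan2(d[1],d[0])))
st=[pickle.load(open(f,"rb")) for f in("s2.pkl","s3.pkl")]
D=[(s["joint_positions"],s["ee_pos"],Ro.from_quat(s["ee_rot"])) for s in st]
D.append((np.array([1.23279403,.33386913,.03986623,1.46618019,-.01339943,1.34326443,-.05845879]),np.array([.15363245,-.63115867,.22173072]),Ro.from_quat([.99287795,.119133727,-.000134385,-.0007150996])))
D.append((np.array([.56559267,.20708481,-.30781529,1.59444496,.06589604,1.34952269,-1.37291137]),np.array([.54177,-.21558,.24042]),Ro.from_quat([1,-.0258,0,.001])))
import itertools
best=[]
for s in itertools.product([-1,1],repeat=3):
  for o in (0,np.pi/2,np.pi,-np.pi/2):
    kin.S=list(s)
    f=lambda p:np.concatenate([np.r_[(fk(p,q)[0]-x),.3*(fk(p,q)[1].inv()*r).as_rotvec()] for q,x,r in D])
    r=least_squares(f,[.35,.4,.4,.25,0,o,0,0,0]); best.append((r.cost,s,r.x))
best.sort(key=lambda b:b[0])
for b in best[:3]: print(b[0],b[1],b[2].round(4))
pickle.dump(best[0],open("kin.pkl","wb"))
E
```

```text
bar 79.00095746315284 0.0513108222147243
deck x -2.6327263682285422
4.592197919461075e-11 (-1, -1, -1) [ 2.5070e-01  4.8290e-01  5.0310e-01  3.7140e-01  0.0000e+00  1.5708e+00
 -2.2000e-02 -2.2100e-02 -4.0000e-04]
4.592197919520194e-11 (-1, -1, -1) [ 2.5070e-01  4.8290e-01  5.0310e-01  3.7140e-01  0.0000e+00  1.5708e+00
 -2.2000e-02 -2.2100e-02 -4.0000e-04]
4.592197919615169e-11 (-1, -1, -1) [ 2.5070e-01  4.8290e-01  5.0310e-01  3.7140e-01  0.0000e+00  1.5708e+00
 -2.2000e-02 -2.2100e-02 -4.0000e-04]
```

Run:
```python
from h import *
import pickle
w=pickle.load(open("w2.pkl","rb"))
cv2.imwrite("pics/iso2.png",cv2.resize(w["frame"][145:225,270:360],None,fx=7,fy=7,interpolation=cv2.INTER_CUBIC))
```

```text
(no output)
```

View pics/iso2.png

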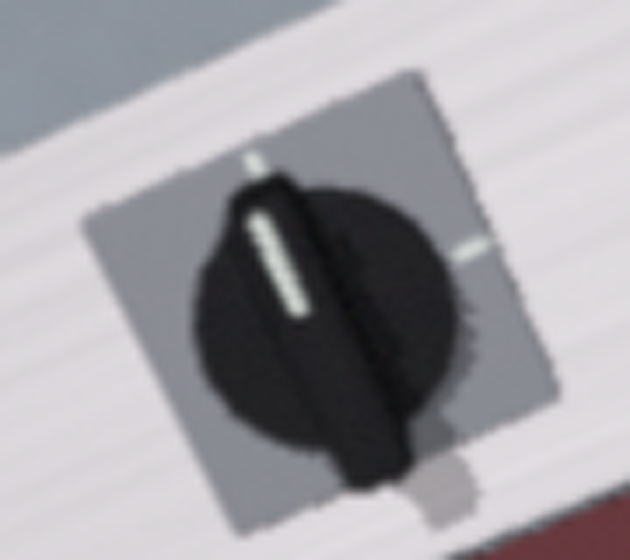

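Handle confirmed on the off tick at crop (250,160), its bar parallel to the tile side. Next I'll plan the grasp and tilt with the fitted kinematics.

```bash
cat > plan.py <<'E'
import kin; from kin import *
b=pickle.load(open("kin.pkl","rb")); kin.S=list(b[1]); P=b[2]
lo=np.array([-2.58,-.38,-1.3,.25,-1.5,.08,-2.65]);hi=np.array([2.58,2.09,1.39,2.4,4.64,2.09,2.65])
def err(q,X,R):
    x,r=fk(P,q); return np.r_[X-x,.3*(R*r.inv()).as_rotvec()]
def step(q,X,R,n=25):
    r=least_squares(lambda z:np.r_[err(z,X,R)*100,.02*(z-q)],np.clip(q,lo+1e-3,hi-1e-3),bounds=(lo,hi),max_nfev=n); return r.x
def tool(head,alpha): # tool x heading head(deg), tilted by alpha about tool y so z leans toward +x
    return down(head)*Ro.from_euler('y',alpha,degrees=True)
E
cat > go.py <<'E'
from plan import *
s=pickle.load(open("s3.pkl","rb")); q0=s["joint_positions"]
off=.0187
def gp(X,R): return np.array(X)-R.apply([0,0,-off])   # TCP from grasp point
for al in (0,25,45):
    R=tool(60,al); q=q0
    for k in range(1,5): q=step(q,gp([.55-.012*k/4,-.21+.206*k/4,.25],R),tool(60,al*k/4))
    q=step(q,gp([.538,-.004,.112],R),R); e=np.abs(err(q,gp([.538,-.004,.112],R),R)).max(); qg=q
    print("alpha",al,"grasp",e.round(4),q.round(2))
    for yaw in (60,90,120,150):
      for X in([.55,0,.40],[.6,-.15,.4],[.6,.15,.4],[.5,-.3,.4]):
        q=qg; X0=np.array([.538,-.004,.112]); N=24; worst=0
        for k in range(1,N+1):
            u=k/N; x=X0+(np.array(X)-X0)*min(1,u*2); 
            h=60+yaw*np.clip(u*2-.3,0,.7)/.7 if u<.5 else 60+yaw
            a=al-90*max(0,(u-.5)*2); Rk=tool(h,a); q=step(q,gp(x,Rk),Rk,12); worst=max(worst,np.abs(err(q,gp(x,Rk),Rk)).max())
        ef=np.abs(err(q,gp(X,Rk),Rk)).max()
        if worst<.05: print(al,yaw,X,"worst",worst.round(4),"end",ef.round(4),q.round(2))
E
timeout 500 python3 go.py
```

```text
alpha 0 grasp 0.0 [ 0.5   0.28 -0.65  1.86  0.2   1.06 -0.76]
0 60 [0.55, 0, 0.4] worst 0.0 end 0.0 [-0.36  0.23 -0.45  2.05  1.46  1.85 -0.72]
0 60 [0.6, -0.15, 0.4] worst 0.0 end 0.0 [ 0.    0.17 -0.48  2.12  1.67  1.58 -0.7 ]
0 60 [0.6, 0.15, 0.4] worst 0.0 end 0.0 [-0.68  0.46 -0.27  1.72  1.43  1.96 -0.65]
0 60 [0.5, -0.3, 0.4] worst 0.0 end 0.0 [ 1.28 -0.23 -1.29  2.36  1.79  1.05 -0.84]
0 90 [0.55, 0, 0.4] worst 0.0015 end 0.0015 [ 0.67 -0.36 -1.25  2.4   1.67  0.99 -0.82]
0 90 [0.6, -0.15, 0.4] worst 0.0045 end 0.0045 [ 1.19 -0.38 -1.23  2.4   2.26  0.68 -1.23]
0 90 [0.6, 0.15, 0.4] worst 0.0 end 0.0 [-0.24  0.19 -0.74  2.14  1.72  1.59 -0.7 ]
0 120 [0.6, 0.15, 0.4] worst 0.0068 end 0.0068 [ 0.69 -0.38 -1.19  2.4   2.33  0.65 -1.27]
alpha 25 grasp 0.0 [ 0.76  0.21 -0.62  2.02 -0.39  0.83 -0.12]
25 60 [0.55, 0, 0.4] worst 0.0 end 0.0 [ 0.26  0.09 -1.    1.89  1.16  1.62 -0.44]
25 60 [0.6, -0.15, 0.4] worst 0.0 end 0.0 [ 0.71  0.03 -1.08  1.93  1.23  1.29 -0.29]
25 60 [0.6, 0.15, 0.4] worst 0.0 end 0.0 [-0.41  0.33 -0.53  1.6   1.18  1.82 -0.49]
25 60 [0.5, -0.3, 0.4] worst 0.0
[... 1001 characters left out ...]
5 60 [0.6, -0.15, 0.4] worst 0.0108 end 0.0 [ 1.08  0.03 -1.3   1.73  0.82  1.24  0.09]
45 60 [0.6, 0.15, 0.4] worst 0.0 end 0.0 [-0.23  0.26 -0.61  1.48  0.89  1.7  -0.32]
45 60 [0.5, -0.3, 0.4] worst 0.0325 end 0.0 [ 1.12 -0.3  -0.8   1.92  0.4   0.87  0.63]
45 90 [0.55, 0, 0.4] worst 0.0261 end 0.0 [ 0.2  -0.32 -0.52  1.98  0.52  0.96  0.51]
45 90 [0.6, 0.15, 0.4] worst 0.013 end 0.0 [ 0.63 -0.02 -1.29  1.75  0.77  1.18  0.16]
45 120 [0.5, -0.3, 0.4] worst 0.0426 end 0.0 [ 0.06 -0.33  0.55  1.97 -0.36  0.84  2.37]
45 150 [0.55, 0, 0.4] worst 0.046 end 0.0 [-0.27 -0.37  0.37  2.02 -0.41  0.86  2.39]
45 150 [0.5, -0.3, 0.4] worst 0.0487 end 0.0487 [ 1.84  0.37 -1.3   1.49 -0.29  1.32  2.65]
```

>>> step_arm:
  motion: [0,0.351,-0.225,0,0,0,0.043,0,0.351,-0.225,0,0,0,0.043,0,0.351,-0.225,0,0,0,0.043,0,0.351,-0.225,0,0,0,0.043,0,0.351,-0.225,0,0,0,0.043,0,0.351,-0.225,0,0,0,0.043,0,0.351,-0.225,0.1,0,0,0.043,0,0.351,-0.225,0.16,0,0,0.043,0,0.351,-0.225,0.16,0,0,0.043,0,0.351,-0.225,0.16,0,0,0.043]

```text
time_s: 8.12
ee_pos: [0.5375, -0.0041, 0.167]
ee_rot: [0.867, 0.498, 0.001, 0.001]
ft_force: [0.6, -0.7, 0.3]
opening: 0.0871
grip_force: 0.0
```

Run:
```python
from h import *
c=ctrl.camera("wrist"); t=ctrl.camera("top")
print(ctrl.sense()["ee_pos"],rel([.536,-.003,.101],down(60)))
o=np.hstack([c["frame"][:,100:540]]); cv2.imwrite("pics/w3.png",o)
```

```text
[ 0.53772494 -0.00363766  0.16737822] (array([-0.001, -0.004,  0.133]), array([ 0.007, -0.   , -0.006]))
```

View pics/w3.png

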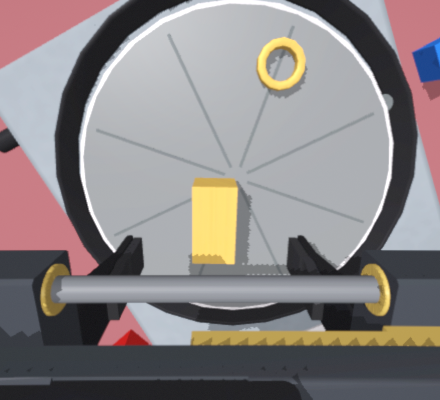

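The pillar sits between the open fingers at crop px (215,225), aligned with the tool, and the fingers will clear the ring at (281,64). Now I'll descend and grip.

>>> step_arm:
  motion: [0,-0.001,-0.004,0.07,0.007,0,-0.006,0,-0.001,-0.004,0.132,0.007,0,-0.006,0,-0.001,-0.004,0.132,0.007,0,-0.006,1,-0.001,-0.004,0.132,0.007,0,-0.006,1,-0.001,-0.004,0.132,0.007,0,-0.006,1,-0.001,-0.004,0.132,0.007,0,-0.006,1,-0.001,-0.004,0.132,0.007,0,-0.006,1,-0.001,-0.004,0.132,0.007,0,-0.006,1,-0.001,-0.004,0.132,0.007,0,-0.006,1,-0.001,-0.004,0.132,0.007,0,-0.006,1,-0.001,-0.004,0.132,0.007,0,-0.006,1,-0.001,-0.004,0.132,0.007,0,-0.006]
  force: 50

```text
time_s: 9.72
ee_pos: [0.5349, -0.0029, 0.0998]
ee_rot: [0.866, 0.5, -0.001, -0.001]
ft_force: [1.5, -0.5, -0.2]
opening: 0.0323
grip_force: 50.0
```

>>> step_arm:
  motion: [1,0,0,-0.06,0,0,0,1,0,0,-0.14,0,0,0,1,0,0,-0.24,0,0,0,1,0,0,-0.34,0,0,0,1,-0.02,0.05,-0.44,0,0,-0.3,1,-0.047,0.106,-0.54,0,0,-0.6,1,-0.047,0.106,-0.6,0,0,-0.9,1,-0.047,0.106,-0.6,0,0,-1,1,-0.047,0.106,-0.6,0,0,-1]

```text
time_s: 10.85
ee_pos: [0.5692, -0.0496, 0.3989]
ee_rot: [0.715, 0.699, -0.001, -0.002]
ft_force: [-0.2, 0.2, -4.4]
opening: 0.0315
grip_force: 50.0
```

>>> step_arm:
  motion: [1,0,0,0,0,0,-0.3,1,0,0,0,0,0,-0.6,1,0,0,0,0,0,-0.9,1,0,0,0,0,0,-1,1,0,0,0,0,0,-1]

```text
time_s: 11.48
ee_pos: [0.5692, -0.0497, 0.3987]
ee_rot: [0.521, 0.854, -0.001, -0.002]
ft_force: [-0.8, -0.8, -3.2]
opening: 0.0319
grip_force: 50.0
```

Run:
```python
from plan import *
s=ctrl.sense(); q=s["joint_positions"]; R0=Ro.from_quat(s["ee_rot"]); X0=s["ee_pos"]; print(s["time_s"],X0,q.round(2),s["opening"],s["grip_force"],R0.as_matrix()[:,0].round(3))
g=X0-R0.apply([0,0,.0187])
for a in range(15,91,15):
    R=R0*Ro.from_euler('y',-a,degrees=True); X=g+R.apply([0,0,.0187]); q=step(q,X,R,40); print(a,R0.inv().apply(X-X0).round(4),np.abs(err(q,X,R)).max().round(4),q.round(2))
```

```text
11.475 [ 0.56916683 -0.04966555  0.39871382] [ 0.62  0.21 -0.75  1.31  0.14  1.68  0.38] 0.03185534269107508 49.963493301474955 [-0.458  0.889  0.002]
15 [-0.0048 -0.     -0.0006] 0.0 [ 0.57  0.11 -0.78  1.44  0.33  1.56  0.28]
30 [-0.0094  0.     -0.0025] 0.0 [ 0.51  0.04 -0.82  1.57  0.54  1.48  0.13]
45 [-0.0132  0.     -0.0055] 0.0 [ 0.44  0.01 -0.88  1.69  0.8   1.46 -0.07]
60 [-0.0162  0.     -0.0094] 0.0 [ 0.35  0.05 -0.93  1.82  1.08  1.53 -0.29]
75 [-0.0181 -0.     -0.0139] 0.0 [ 0.23  0.15 -0.92  1.93  1.35  1.69 -0.5 ]
90 [-0.0187  0.     -0.0187] 0.0 [ 0.01  0.26 -0.74  2.02  1.56  1.86 -0.66]
```

>>> step_arm:
  motion: [1,0,0,0,0,-0.2,0,1,0,0,0,0,-0.45,0,1,0,0,0,0,-0.7,0,1,0,0,0,0,-0.9,0,1,0,0,0,0,-1,0]

```text
time_s: 12.1
ee_pos: [0.5689, -0.0481, 0.3991]
ee_rot: [0.504, 0.828, -0.129, 0.211]
ft_force: [-0.6, 0.7, -4.9]
opening: 0.0319
grip_force: 50.0
```

>>> step_arm:
  motion: [1,0,0,0,0,-0.2,0,1,0,0,0,0,-0.45,0,1,0,0,0,0,-0.7,0,1,0,0,0,0,-0.9,0,1,0,0,0,0,-1,0]

```text
time_s: 12.72
ee_pos: [0.569, -0.0486, 0.3983]
ee_rot: [0.456, 0.75, -0.25, 0.409]
ft_force: [-0.3, -0.5, -3.9]
opening: 0.0317
grip_force: 50.0
```

>>> step_arm:
  motion: [1,0,0,0,0,-0.2,0,1,0,0,0,0,-0.4,0,1,0,0,0,0,-0.6,0,1,0,0,0,0,-0.8,0,1,0,0,0,0,-1,0,1,0,0,0,0,-1,0]

```text
time_s: 13.48
ee_pos: [0.5696, -0.0495, 0.3968]
ee_rot: [0.379, 0.627, -0.355, 0.58]
ft_force: [0.1, 0.6, -4.6]
opening: 0.0319
grip_force: 50.0
```

Run:
```python
from plan import *
s=ctrl.sense(); R=Ro.from_quat(s["ee_rot"]).as_matrix(); print(s["time_s"],s["ee_pos"],s["joint_positions"].round(2),s["grip_force"],s["opening"]); print(R.round(3))
# turn to make tool x straight down
x=R[:,0]; d=np.array([0,0,-1]); ax=np.cross(x,d); n=np.linalg.norm(ax); print((R.T@ax/n*np.arcsin(n)/.5).round(3))
```

```text
13.475 [ 0.5696293  -0.04953696  0.39680172] [ 0.12  0.29 -0.91  2.01  1.52  1.9  -0.67] 49.9644269538112 0.03190381132796728
[[-0.039  0.888  0.458]
 [ 0.064  0.46  -0.886]
 [-0.997 -0.005 -0.075]]
[ 0.    -0.15   0.011]
```

Apply the last correction, then verify with a look.

>>> step_arm:
  motion: [1,0,0,0,0,-0.1,0.01,1,0,0,0,0,-0.15,0.01,1,0,0,0,0,-0.15,0.01,1,0,0,0,0,-0.15,0.01,1,0,0,0,0,-0.15,0.01,1,0,0,0,0,-0.15,0.01]

```text
time_s: 14.22
ee_pos: [0.5696, -0.0498, 0.3999]
ee_rot: [0.368, 0.602, -0.367, 0.605]
ft_force: [-0.8, -0.0, -4.6]
opening: 0.0316
grip_force: 50.0
```

Run:
```python
from h import *
S=ctrl.camera("scene");T=ctrl.camera("top")
s=ctrl.sense(); R=Ro.from_quat(s["ee_rot"]); g=s["ee_pos"]-R.apply([0,0,.0187]); print(s["time_s"],g,R.as_matrix()[:,0].round(3),s["grip_force"],s["joint_vel"].round(3))
o=[]
for c,h in((S,33),(T,33)):
    u,v=proj(c,g).round().astype(int); print(u,v); o.append(cv2.resize(c["frame"][v-h:v+h,u-h:u+h],(396,396),interpolation=cv2.INTER_CUBIC))
u=np.array(T["frame"][150:240,270:410]); 
cv2.imwrite("pics/fin.png",np.hstack(o))
```

```text
14.325 [ 0.5610451  -0.03309655  0.39973434] [ 0.004 -0.001 -1.   ] 49.96400929056108 [ 0.     0.003 -0.     0.001  0.     0.002  0.001]
296 133
339 186
```

View pics/fin.png

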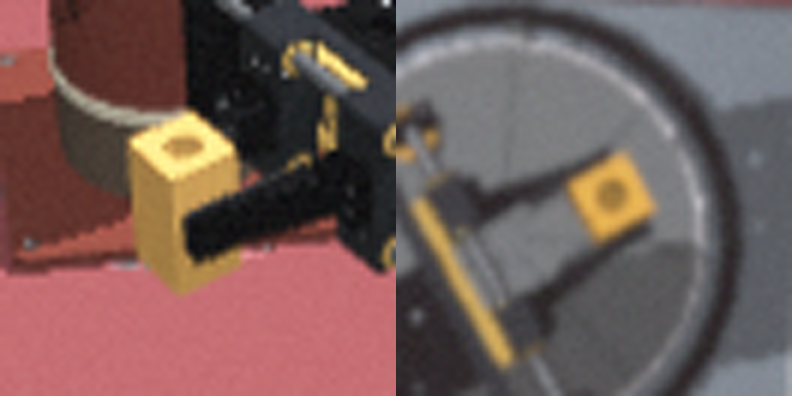

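Both views show the pillar upright in the fingers with the hole on top, at left crop px (183,147) and right crop px (612,195). It's still, at 0.40 m.

```bash
python3 -c "
from station import ctrl; print(ctrl.close_job())"
```

```text
the job is handed in; nothing more can be done
None
```

The isolator is at off, and the brass pillar is held upright and still in the gripper, hole facing up, at about 0.40 m; the job is handed in, but no verdict came back.

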